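Dispense test discs onto an open culture dish

TASK

The open culture dish is ready for its test discs: bring it home under the disc dispenser, right back against the curve of the horseshoe foot, without touching the agar or tipping the dish. Then press the dispenser's plunger all the way down to its stop, keep it there for about a second so the discs are tamped, and let it spring fully up again, leaving the dish in place. Do not work the plunger before the dish is home, and leave the lidded dish, the loose lid and the pen where they are.

Things in the scene. Friction and masses are not known exactly. Their poses are not given: they have to be found in the camera images.
- dispenser: Bench disc dispenser, fixed: white spread horseshoe foot on the bench round a bay for one dish, rear column, round head over the bay, plunger on top. Origin: on the bench, on the vertical axis of head and plunger. z up. The bay opens towards -x of this frame. Column: x = +72 to +108 mm, 46 mm wide, 118 mm high. A dish pushed fully back has its centre on this origin.
- bay_mouth (a point): Point on the bench midway between the leg ends of the horseshoe foot, 50 mm from the dispenser's origin along its -x. The foot is 14 mm high, 198 mm wide over the leg ends. Inside: at the rear a curve of radius 51.5 mm reaching 50 degrees to either side, its rearmost face at x = +50 mm of the dispenser; from there straight legs spread at 28 degrees each to a mouth 159 mm wide.
- head (a point): Centre of the underside of the dispenser's head, 26 mm above the bench. Head: aluminium plate of radius 36 mm, six upright cartridges on it (tops 98 mm above the bench) round a hub with the plunger. The front rim of a dish that is home stands 14 mm out from under the head, at the bay's mouth; nothing of the dispenser stands in front of the head.
- plunger (a joint): Travel of the plunger: 0 m up (as it starts), 0.018 m fully down at its stop, where its aluminium sleeve meets the hub. The spring resists with about 5 N at the top and 13 N at the stop and brings it back up when let go. Six small feet go down with it into the dish; they meet its rim and block if the dish is far off centre.
- plunger_top (a point): Centre of the flat top of the plunger's black round palm head, radius 22 mm (flat within 18 mm), 152 mm above the bench when up; it moves straight down with the plunger.
- dish: The open round culture dish, clear plastic with a thin layer of red agar, loose on the bench: 100 mm outside diameter, 16 mm high, wall 2.5 mm, 50 to 100 g. Origin: centre of its underside; z up; it is round, so its yaw means nothing. It slides easily on the bench.
- agar: The red agar layer in the open dish, 93 mm across, its surface 5.5 mm above the bench (10.5 mm below the rim). Origin as for the dish.
- lidded_dish: Bystander: another dish with its lid on, 105 mm across, 18 mm high, loose on the bench. Origin: centre of its underside.
- lid: Bystander: the open dish's lid, clear plastic, lying inside up on the bench, 105 mm across, 12 mm high, loose. Origin: centre of its underside.
- pen: Bystander: white marker pen with black cap lying on the bench, 140 mm long along its x, 17 mm thick, loose. Origin: under its middle, at bench level.
Things that resemble listed ones, but are neither listed nor needed, are in the scene too. Leave any green or orange look-alike of the dish alone. Several things look just like the dispenser: the one meant starts farthest to the robot's left.

How it is judged:
By the outcome, as a careful person would: the job done as asked, in the order asked, and still so for the second after the job is handed in, with the robot touching nothing.
It also fails if it takes over 72 s, if anything falls off the work surface, if the arm or the gripper's body presses on something with over 40 N, if the wrist force passes 120 N, or if a joint passes its speed limit or range.

ROBOT

A 6-joint arm with a two-finger parallel gripper is mounted at the origin on the work surface. World frame = base frame: x ahead of the robot, y to its left, z up, the work surface at z = 0. Lengths are in m, angles in rad, forces in N, time in s.
With the tool pointing down it reaches from about 0.35 to 0.975 m from the base axis. Payload 4.9 kg.
Tool frame: the origin (TCP) lies midway between the tips of the shut fingers; the grasp point (between the pads) lies 19 mm behind it; z points along the fingers, y is the line along which they close (so a half turn about z gives the same grasp; the last joint's range is limited). The gripper opens to 85 mm and grips with 20 to 120 N. Pads are 22 mm wide; open, the fingers measure 114 mm over their backs; the gripper's body (76 mm by 85 mm) begins 54 mm behind the grasp point. The pads swing forward as they close: fully open they stand 13 mm farther back than shut.
Start: joints at [1.04, 0.053, 1.613, -0, 1.476, -0.119], TCP at [0.25, 0.573, 0.231] pointing down, gripper open.
Joint ranges: [-3.01, 3.01], [-1.01, 2.22], [0.06, 2.58], [-1.02, 4.17], [0.09, 2.62], [-3.14, 3.14]. Speed limits (rad/s): [2.57, 2.57, 3.14, 3.14, 3.14, 3.14].

INTERFACE

Orientations are given as a rotation vector (axis times angle).
In Python, from station import ctrl gives the robot as it stands.
- The arm moves only by the shell command python3 -m handwheel 'ROWS' [FORCE]. ROWS is JSON, a list of rows, each an object with "gripper": the gripper command: -1 is fully open, 1 is shut, values between are in proportion; "offset": the shift along the tool's x, y, z in mm, a list of three; "rotation": the turn, a rotation vector about the tool's x, y, z in rad, a list of three. A call has exactly 8 rows; each row is the pose to reach, as a shift and turn from the pose commanded when the call began, along the tool's axes at that moment; what a row does not reach only later rows make up. A row lasts 1/8 s, in which the tool goes at most 62.5 mm and 10.7 degrees, less where a joint would pass 70% of its speed; a pose out of reach is approached as far as the arm can. A call with a gripper value outside its range is refused whole. The fingers move at their own pace and stop on an object; FORCE is the grip in N (left out, the last holds). Time passes only in rows, so rows that repeat a pose let the fingers close, or fill a call up. It gives the time, the measured TCP pose, the force, the opening and the grip force at its end, in the units of the state.
- ctrl.get_obs(): the state, without advancing time (a new reading comes with each control period).
- ctrl.get_image(name): name is "scene" or "top"; returns a dict with "image" (420x560x3 uint8, red, green, blue), "fovy" (degrees; the focal length in pixels is half the picture's height over the tangent of half this angle, whatever the lens; pixels are square), "cx", "cy" (the principal point, pixels), "k1" (the pictures are not rectified: a ray, as slopes to the right and down, at radius r is drawn at 1 + k1 r^2 times it, then the intrinsics apply), "xyz" and "attitude" of the camera in the world. Camera axes: x right, y up, looking along -z (the intrinsics and any distortion apply to the point x, -y, -z); pixel columns grow to the right and rows downward; lengths in m; the calibration is good to about 2 mm. A picture is of the moment at which its call begins. There is no depth.
- ctrl.finish_job(): hands the job in; it is judged then, once.
The state is a dict: "t": time; "q": joint angles; "dq": joint speeds; "effort": joint torques, N m; "tool_pos": TCP position; "tool_rot": TCP orientation; "contact_force": force on the tool from outside, world axes, zero at the start; "wrist_torque": the same for the moment, N m; "opening": finger opening in m; "grip_force": force on a finger pad.
Only numpy, scipy, OpenCV 4.12 (cv2) and the standard library are available. Lean on these libraries where they do the work, as an engineer would, in place of code of your own. Each camera call takes 0.05 s, during which the arm holds its last target. There are 200 camera calls.

## Working session

There is one attempt and no reset: what is moved stays moved. The work goes in short steps, Python scripts to look and compute and a shell command to move; the robot and the scene stay as the last step left them, time stands still between calls to the robot, and variables do not carry over. Pictures are saved under pics/ and viewed, at most 10 in all, crops included, and the job is handed in when it is done.

```bash
mkdir -p pics
cat > h.py <<'E'
import numpy as np, cv2, math
from station import ctrl
from scipy.spatial.transform import Rotation as R
def cam(n):
    d=ctrl.get_image(n); return d
def rot(a):
    a=np.array(a,float)
    return a if a.shape==(3,3) else (R.from_rotvec(a).as_matrix() if a.size==3 else R.from_quat(a).as_matrix())
def ray(d,u,v):
    f=210/math.tan(math.radians(d['fovy'])/2)
    p=np.array([(u-d['cx'])/f,(v-d['cy'])/f]); s=p.copy()
    for _ in range(30): s=p/(1+d['k1']*(s@s))
    return np.array(d['xyz']), rot(d['attitude'])@np.array([s[0],-s[1],-1])
def plane(d,u,v,z):
    o,r=ray(d,u,v); return o+r*(z-o[2])/r[2]
def proj(d,P):
    f=210/math.tan(math.radians(d['fovy'])/2)
    c=rot(d['attitude']).T@(np.array(P)-np.array(d['xyz'])); s=np.array([c[0],-c[1]])/-c[2]
    s=s*(1+d['k1']*(s@s)); return s*f+[d['cx'],d['cy']]
def save(d,n,crop=None,k=1):
    im=d['image'][:,:,::-1]
    if crop: a,b,c,e=crop; im=im[b:e,a:c]
    cv2.imwrite('pics/'+n,cv2.resize(im,None,fx=k,fy=k,interpolation=cv2.INTER_CUBIC))
E
python3 - <<'E'
from h import *
for n in('scene','top'):
    d=cam(n); save(d,n+'0.png',k=1.4); print({k:v for k,v in d.items() if k!='image'})
print(ctrl.get_obs())
E
```

```text
{'fovy': 44.74389506825398, 'cx': 283.70561612681365, 'cy': 213.15360055496856, 'k1': -0.005411978392760068, 'xyz': array([ 1.18330175, -0.45204071,  1.07978878]), 'attitude': array([0.64555143, 0.33171612, 0.85442927])}
{'fovy': 49.03691390817902, 'cx': 273.6035399579413, 'cy': 201.01609283802284, 'k1': -0.06691133793278478, 'xyz': array([0.28748673, 0.03152861, 1.44771194]), 'attitude': array([ 0.13112594, -0.14174935, -1.54546946])}
{'t': 0.1, 'q': array([ 1.03999692e+00,  5.33147702e-02,  1.61418918e+00,  1.21710750e-05,
        1.47597784e+00, -1.18988786e-01]), 'dq': array([ 0.00073098, -0.00070441, -0.00143438,  0.00262065, -0.00101848,
       -0.00138798]), 'effort': array([ 8.29334817e-05, -3.94903851e+01, -3.71363282e+01, -1.56895094e-04,
        3.90730362e-03, -7.80032849e-06]), 'tool_pos': array([0.24986721, 0.57225686, 0.23015171]), 'tool_rot': array([-6.42185294e-01, -3.07462744e+00,  2.80558337e-03]), 'contact_force': array([0.57958337, 0.35640112, 0.38597218]), 'wrist_torque': array([-0.02035943, -0.02922643, -0.02956164]), 'grip_force': 0.0, 'opening': 0.08551387586478632}
```

View pics/scene0.png

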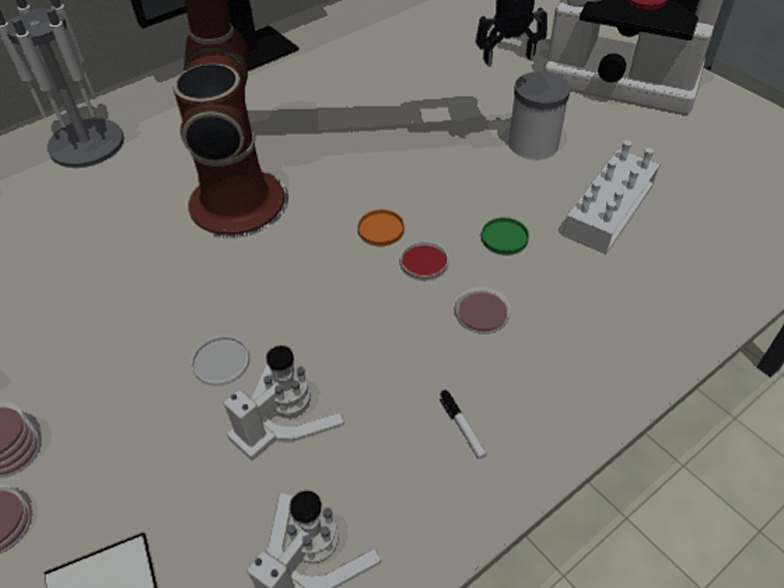

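View pics/top0.png

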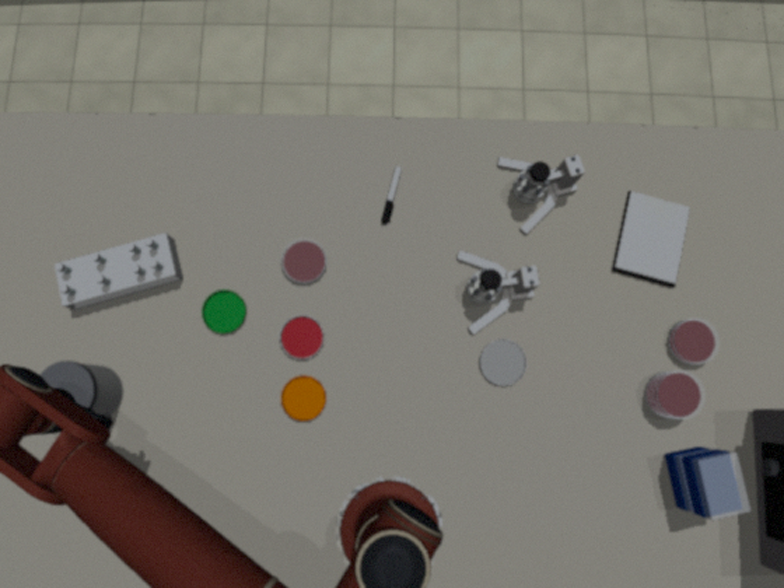

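The scene view (784 px wide) shows two dispensers, with plunger caps at (280,357) and (306,506). In the top view, where y runs to the left, the caps are at (489,280) and (540,172). The one at top (489,280) has the smaller column, so it is farthest to the robot's left and is the one meant. The red open dish is at top (302,338). The lidded dish (304,262), green and orange look-alikes, lid (502,362) and pen (391,195) are to be left alone.

Run:
```python
from h import *
D={n:cam(n) for n in('scene','top')}
for n,d in D.items():
    im=d['image']; hsv=cv2.cvtColor(im,cv2.COLOR_RGB2HSV)
    m=((hsv[...,0]<8)|(hsv[...,0]>170))&(hsv[...,1]>170)&(hsv[...,2]>100)
    k,l,s,c=cv2.connectedComponentsWithStats(m.astype(np.uint8))
    for i in range(1,k):
        if s[i,4]>150: print(n,'red',c[i].round(1),s[i], plane(d,*c[i],.0055).round(4))
    m=(im.max(2)<45)
    k,l,s,c=cv2.connectedComponentsWithStats(m.astype(np.uint8))
    for i in range(1,k):
        if 60<s[i,4]<700: print(n,'blk',c[i].round(1),s[i], plane(d,*c[i],.148).round(4))
t=D['top']['image'][165:250,315:400,::-1]; s=D['scene']['image'][235:335,150:250,::-1]
cv2.imwrite('pics/c1.png',np.hstack([cv2.resize(t,(400,400),interpolation=2),cv2.resize(s,(400,400),interpolation=2)]))
```

```text
scene red [302.7 185.5] [288 176  31  20 469] [0.4118 0.2061 0.0055]
scene blk [31.9 28.5] [23 23 16 19 95] [-0.6747 -0.1298  0.148 ]
scene blk [436.7  48.2] [427  38  20  21 322] [0.3194 0.8514 0.148 ]
scene blk [383.5  72.7] [368  64  38  14 130] [0.3044 0.6207 0.148 ]
scene blk [131.2  77. ] [126  68  15  23  81] [-0.1839  0.0039  0.148 ]
scene blk [ 66.5 112.7] [ 38  98  50  21 101] [-0.1465 -0.2252  0.148 ]
scene blk [552.3 253.7] [541 233  19  36 346] [1.0255 0.413  0.148 ]
scene blk [199.7 255.7] [191 247  19  18 270] [ 0.5334 -0.1982  0.148 ]
scene blk [320.5 288.4] [315 279  14  20 142] [ 0.7685 -0.0443  0.148 ]
scene blk [218.  361.7] [208 351  21  23 388] [ 0.7682 -0.3056  0.148 ]
scene blk [ 81.7 397.3] [ 32 381  80  39 174] [ 0.6672 -0.5408  0.148 ]
top red [215.2 240.5] [202 227  27  27 556] [0.4119 0.205  0.0055]
top blk [384.7 122.8] [378 116  14  14 147] [ 0.76   -0.3011  0.148 ]
top blk [276.2 151.6] [273 144   7  16  68] [0.6632 0.0203 0.148 ]
top blk [458.9 197.9] [438 191  43  14  84] [ 0.5373 -0.5142  0.148 ]
top blk [349.7 199.8] [343 193  14  14 149] [ 0.5248 -0.1939  0.148 ]
```

View pics/c1.png

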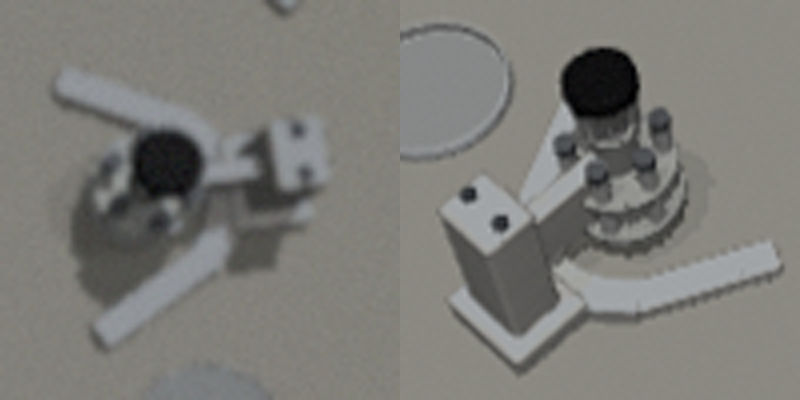

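The crop shows the intended dispenser in both views, with its bay opening to the left in the top view. Leg ends are at crop (62,82) and (105,338), the column top at (300,153), and in the scene half the column top is at (500,222) and a leg end at (775,258).

Run:
```python
from h import *
T=cam('top');S=cam('scene'); k=400/85
tp=lambda x,y:(315+x/k,165+y/k); sp=lambda x,y:(150+(x-400)/4,235+y/4)
A=plane(T,*tp(62,82),.014);B=plane(T,*tp(105,338),.014);B2=plane(S,*sp(775,258),.014)
C=plane(T,*tp(300,153),.118);C2=plane(S,*sp(500,222),.118)
P=plane(S,*sp(600,72),.152);P2=plane(T,*tp(168,160),.152)
for n in'A B B2 C C2 P P2'.split(): print(n,eval(n).round(4))
C=(C+C2)/2;P=(P+P2)/2
print('leg width',np.linalg.norm(A-B),'col-plunger',np.linalg.norm((C-P)[:2]),'yaw col',math.degrees(math.atan2(*(C-P)[1::-1])))
n=(B-A); print('yaw legs',math.degrees(math.atan2(n[0],-n[1])), ((A+B)/2).round(4))
```

```text
A [ 0.604  -0.1485  0.014 ]
B [ 0.4306 -0.1772  0.014 ]
B2 [ 0.6162 -0.1488  0.014 ]
C [ 0.5389 -0.2853  0.118 ]
C2 [ 0.5575 -0.2828  0.118 ]
P [ 0.5302 -0.1947  0.152 ]
P2 [ 0.5264 -0.196   0.152 ]
leg width 0.17574869485234673 col-plunger 0.09092798813709811 yaw col -77.32679131549469
yaw legs -80.61153656130304 [ 0.5173 -0.1629  0.014 ]
```

```bash
cat >> h.py <<'E'
def target(yaw,tilt,flip=1):
    d=np.array([math.cos(yaw),math.sin(yaw),0]); z=d*math.sin(tilt)+np.array([0,0,-math.cos(tilt)])
    y=flip*np.cross([0,0,1],d); return np.column_stack([np.cross(y,z),y,z])
def go(p,Rt,o=None):
    o=o or ctrl.get_obs(); R0=rot(o['tool_rot'])
    print('offset',(1000*R0.T@(np.array(p)-o['tool_pos'])).round(1),'rot',R.from_matrix(R0.T@Rt).as_rotvec().round(3))
E
python3 - <<'E'
from h import *
o=ctrl.get_obs(); print(rot(o['tool_rot']).round(3))
dish=np.array([.412,.2055,0]); home=np.array([.5275,-.197,0]); v=home-dish; yaw=math.atan2(v[1],v[0]); d=v/np.linalg.norm(v); print(math.degrees(yaw),np.linalg.norm(v))
for f in(1,-1):
    go(dish-d*.085+[0,0,.08],target(yaw,math.radians(24),f))
E
```

```text
[[-0.916  0.4   -0.   ]
 [ 0.4    0.916 -0.001]
 [ 0.    -0.001 -1.   ]]
-73.98882252119154 0.41874395518025087
offset [-241.1 -206.   151. ] rot [ 0.183 -0.391  0.867]
offset [-241.1 -206.   151. ] rot [ 0.472  0.221 -2.222]
```

```bash
python3 -m handwheel '[{"gripper":-0.18,"offset":[-60,-52,0],"rotation":[0.03,-0.06,0.14]},{"gripper":-0.18,"offset":[-90,-77,10],"rotation":[0.06,-0.12,0.28]},{"gripper":-0.18,"offset":[-120,-103,25],"rotation":[0.09,-0.18,0.42]},{"gripper":-0.18,"offset":[-150,-128,50],"rotation":[0.12,-0.25,0.56]},{"gripper":-0.18,"offset":[-180,-154,80],"rotation":[0.15,-0.31,0.70]},{"gripper":-0.18,"offset":[-241,-206,120],"rotation":[0.183,-0.391,0.867]},{"gripper":-0.18,"offset":[-241,-206,151],"rotation":[0.183,-0.391,0.867]},{"gripper":-0.18,"offset":[-241,-206,151],"rotation":[0.183,-0.391,0.867]}]' 40
python3 - <<'E'
from h import *
dish=np.array([.412,.2055,0]); yaw=math.radians(-74); d=np.array([math.cos(yaw),math.sin(yaw),0])
o=ctrl.get_obs(); print(o['opening'],o['tool_pos'],o['q'][5]); go(dish-d*.080+[0,0,.004],target(yaw,math.radians(24)))
t=cam('top');save(t,'t1.png',(120,150,320,330),3)
E
```

```text
t: 1.3
tool_pos: [0.3864, 0.2845, 0.0767]
tool_rot: [1.679, 2.224, -0.366]
contact_force: [-0.5, -0.4, 0.0]
opening: 0.0504
grip_force: 0.0
0.05042249890007358 [0.38641629 0.28450715 0.0766811 ] 0.539491031967242
offset [27.   3.3 67.5] rot [-0.007  0.002  0.   ]
```

View pics/t1.png

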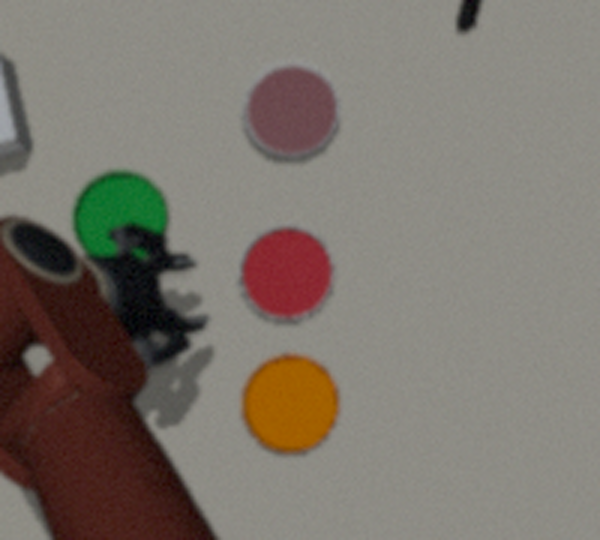

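The crop shows the open fingers at about (185,262) and (200,322), leaning correctly toward the red dish at (287,273), clear of the green one at (120,215) once low. Lowering now.

```bash
python3 -m handwheel '[{"gripper":-0.18,"offset":[10,3,26],"rotation":[-0.007,0.002,0]},{"gripper":-0.18,"offset":[17,3,42],"rotation":[-0.007,0.002,0]},{"gripper":-0.18,"offset":[22,3,54],"rotation":[-0.007,0.002,0]},{"gripper":-0.18,"offset":[24,3,60],"rotation":[-0.007,0.002,0]},{"gripper":-0.18,"offset":[26,3,64],"rotation":[-0.007,0.002,0]},{"gripper":-0.18,"offset":[27,3,67],"rotation":[-0.007,0.002,0]},{"gripper":-0.18,"offset":[27,3,67],"rotation":[-0.007,0.002,0]},{"gripper":-0.18,"offset":[27,3,67],"rotation":[-0.007,0.002,0]}]'
python3 - <<'E'
from h import *
home=np.array([.5275,-.197,0]);yaw=math.radians(-74); d=np.array([math.cos(yaw),math.sin(yaw),0])
o=ctrl.get_obs(); print(o['tool_pos'],o['contact_force']); go(home-d*.12+[0,0,o['tool_pos'][2]],target(yaw,math.radians(24)))
t=cam('scene');save(t,'s1.png',(240,110,440,260),4)
E
```

```text
t: 2.35
tool_pos: [0.3924, 0.286, 0.0084]
tool_rot: [1.675, 2.224, -0.344]
contact_force: [-0.4, -0.3, 0.3]
opening: 0.0505
grip_force: 0.0
[0.39242346 0.28604771 0.00843899] [-0.43598582 -0.33101229  0.31360075]
offset [-349.    -4.3  154.1] rot [ 0.008 -0.003 -0.001]
```

View pics/s1.png

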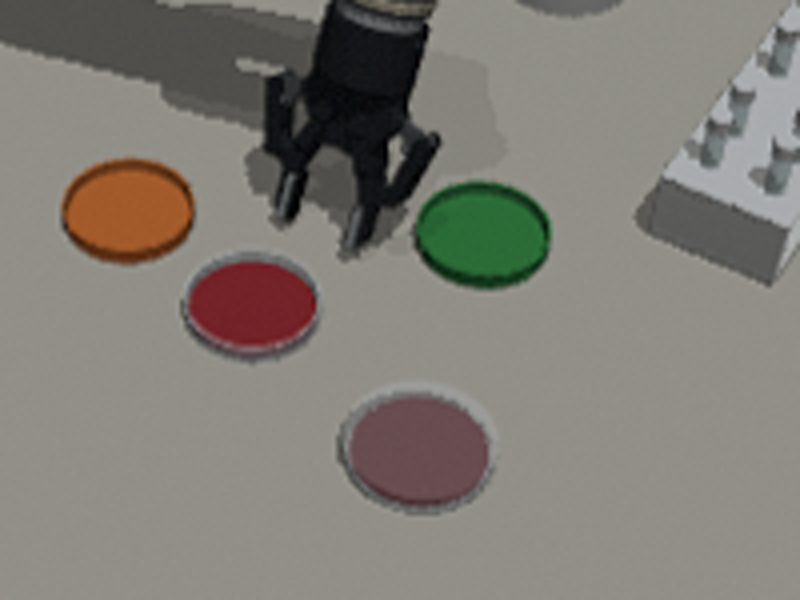

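The crop shows the fingertips at (285,215) and (348,250), just behind the red dish at (252,305) and still a little high. I'll lower 7 mm more and make contact gently.

```bash
python3 -m handwheel '[{"gripper":-0.18,"offset":[1.4,0,3.2],"rotation":[0,0,0]},{"gripper":-0.18,"offset":[2.8,0,6.4],"rotation":[0,0,0]},{"gripper":-0.18,"offset":[2.8,0,6.4],"rotation":[0,0,0]},{"gripper":-0.18,"offset":[-4.5,0,9.6],"rotation":[0,0,0]},{"gripper":-0.18,"offset":[-11.8,0,12.9],"rotation":[0,0,0]},{"gripper":-0.18,"offset":[-19,0,16],"rotation":[0,0,0]},{"gripper":-0.18,"offset":[-26.5,0,19.4],"rotation":[0,0,0]},{"gripper":-0.18,"offset":[-33.8,0,22.6],"rotation":[0,0,0]}]'
cat > look.py <<'E'
from h import *
home=np.array([.5275,-.197,0]);yaw=math.radians(-74); d=np.array([math.cos(yaw),math.sin(yaw),0])
o=ctrl.get_obs(); print(o['tool_pos'].round(4),o['contact_force'].round(1)); go(home-d*.12+[0,0,.002],target(yaw,math.radians(24)),o)
for n in('top','scene'):
    t=cam(n);hsv=cv2.cvtColor(t['image'],cv2.COLOR_RGB2HSV)
    m=((hsv[...,0]<8)|(hsv[...,0]>170))&(hsv[...,1]>150)&(hsv[...,2]>90); m[:170 if n=='scene' else 0]=0
    k,l,s,c=cv2.connectedComponentsWithStats(m.astype(np.uint8))
    for i in range(1,k):
        if s[i,4]>150:
            x,y,w,h=s[i,:4]; b=plane(t,x+w/2-.5,y+h/2-.5,.0055)
            if b[0]>.3: print(n,s[i],'cent',plane(t,*c[i],.0055).round(4),'box',b.round(4),'fwd/lat from tool',((b-o['tool_pos'])@d).round(4),((b-o['tool_pos'])@[-d[1],d[0],0]).round(4))
E
python3 look.py
```

```text
t: 3.4
tool_pos: [0.4035, 0.2469, 0.0011]
tool_rot: [1.675, 2.224, -0.345]
contact_force: [-0.6, -0.4, -0.3]
opening: 0.0505
grip_force: 0.1
[0.4035 0.2469 0.0011] [-0.6 -0.4 -0.3]
offset [-312.1   -4.   136.9] rot [ 0.008 -0.003 -0.001]
top [204 226  27  28 595] cent [0.4151 0.1996 0.0055] box [0.4151 0.1993 0.0055] fwd/lat from tool 0.0489 -0.002
scene [287 178  31  20 485] cent [0.4154 0.1997 0.0055] box [0.4165 0.1995 0.0055] fwd/lat from tool 0.0491 -0.0005
```

```bash
python3 -m handwheel '[{"gripper":-0.18,"offset":[-11,0,4.9],"rotation":[0,0,0]},{"gripper":-0.18,"offset":[-24,-0.5,10.7],"rotation":[0,0,0]},{"gripper":-0.18,"offset":[-38,-1,16.9],"rotation":[0,0,0]},{"gripper":-0.18,"offset":[-52,-1,23],"rotation":[0,0,0]},{"gripper":-0.18,"offset":[-66,-1.5,29.2],"rotation":[0,0,0]},{"gripper":-0.18,"offset":[-80,-2,35.4],"rotation":[0,0,0]},{"gripper":-0.18,"offset":[-94,-2,41.6],"rotation":[0,0,0]},{"gripper":-0.18,"offset":[-108,-2,47.8],"rotation":[0,0,0]}]' && python3 look.py
```

```text
t: 4.5
tool_pos: [0.4346, 0.1325, 0.0011]
tool_rot: [1.674, 2.224, -0.345]
contact_force: [0.3, 0.0, -0.1]
opening: 0.0504
grip_force: 0.2
[0.4346 0.1325 0.0011] [ 0.3  0.  -0.1]
offset [-203.7   -2.1   89. ] rot [ 0.008 -0.003 -0.001]
top [240 217  28  28 588] cent [0.4461 0.0859 0.0055] box [0.4459 0.0856 0.0055] fwd/lat from tool 0.0481 -0.002
scene [261 203  32  22 561] cent [0.4469 0.0828 0.0055] box [0.4472 0.0824 0.0055] fwd/lat from tool 0.0516 -0.0016
```

```bash
python3 -m handwheel '[{"gripper":-0.18,"offset":[-13,0,5.7],"rotation":[0,0,0]},{"gripper":-0.18,"offset":[-27,-0.5,11.8],"rotation":[0,0,0]},{"gripper":-0.18,"offset":[-41,-1,18],"rotation":[0,0,0]},{"gripper":-0.18,"offset":[-55,-1,24.1],"rotation":[0,0,0]},{"gripper":-0.18,"offset":[-69,-1,30.2],"rotation":[0,0,0]},{"gripper":-0.18,"offset":[-83,-1,36.4],"rotation":[0,0,0]},{"gripper":-0.18,"offset":[-97,-1,42.5],"rotation":[0,0,0]},{"gripper":-0.18,"offset":[-111,-1,48.7],"rotation":[0,0,0]}]' && python3 -m handwheel '[{"gripper":-0.18,"offset":[-13,0,5.7],"rotation":[0,0,0]},{"gripper":-0.18,"offset":[-27,0,11.8],"rotation":[0,0,0]},{"gripper":-0.18,"offset":[-41,0,18],"rotation":[0,0,0]},{"gripper":-0.18,"offset":[-54,0,23.7],"rotation":[0,0,0]},{"gripper":-0.18,"offset":[-64,0,28],"rotation":[0,0,0]},{"gripper":-0.18,"offset":[-72,0,31.6],"rotation":[0,0,0]},{"gripper":-0.18,"offset":[-78,0,34.2],"rotation":[0,0,0]},{"gripper":-0.18,"offset":[-82,0,36],"rotation":[0,0,0]}]' && python3 look.py
python3 - <<'E'
from h import *
T=cam('top')['image'][165:250,300:400,::-1]; S=cam('scene')['image'][215:335,140:260,::-1]
cv2.imwrite('pics/c2.png',np.hstack([cv2.resize(T,(400,340),interpolation=2),cv2.resize(S,(340,340),interpolation=2)]))
E
```

```text
t: 5.6
tool_pos: [0.4673, 0.0157, 0.0013]
tool_rot: [1.674, 2.224, -0.345]
contact_force: [-0.3, 0.0, 0.3]
opening: 0.0502
grip_force: 0.1
t: 6.6
tool_pos: [0.492, -0.0696, 0.0015]
tool_rot: [1.674, 2.224, -0.345]
contact_force: [0.1, -0.0, 0.0]
opening: 0.0506
grip_force: 0.2
[ 0.492  -0.0696  0.0015] [ 0.1 -0.   0. ]
offset [-11.4  -1.1   4.5] rot [ 0.008 -0.003 -0.001]
top [305 201  27  27 564] cent [ 0.5038 -0.1163  0.0055] box [ 0.5028 -0.1172  0.0055] fwd/lat from tool 0.0488 -0.0028
scene [213 252  34  27 640] cent [ 0.506  -0.1124  0.0055] box [ 0.5067 -0.1159  0.0055] fwd/lat from tool 0.0486 0.0014
```

View pics/c2.png

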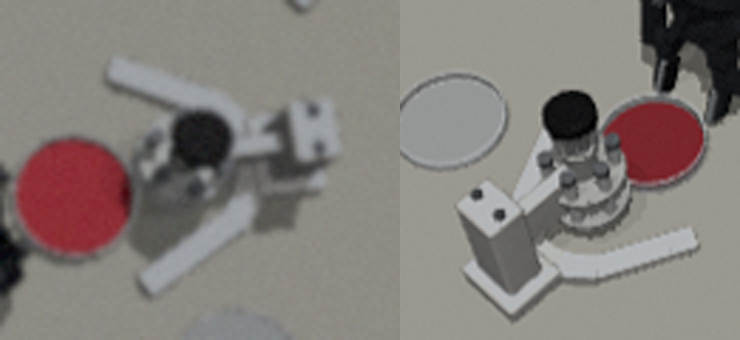

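The crop shows the dish (73,195) centred between the leg ends (115,75) and (150,285), with the fingers behind it. Continuing inward with slightly more tilt for clearance from the head.

```bash
python3 -m handwheel '[{"gripper":-0.18,"offset":[-5,0,1.2],"rotation":[0,-0.04,0]},{"gripper":-0.18,"offset":[-13,0,4.3],"rotation":[0,-0.08,0]},{"gripper":-0.18,"offset":[-23,0,8.6],"rotation":[0,-0.12,0]},{"gripper":-0.18,"offset":[-34,0,13.5],"rotation":[0,-0.12,0]},{"gripper":-0.18,"offset":[-45,0,18.4],"rotation":[0,-0.12,0]},{"gripper":-0.18,"offset":[-54,0,22.4],"rotation":[0,-0.12,0]},{"gripper":-0.18,"offset":[-60,0,25.1],"rotation":[0,-0.12,0]},{"gripper":-0.18,"offset":[-64,0,26.9],"rotation":[0,-0.12,0]}]' && python3 look.py
```

```text
t: 7.8
tool_pos: [0.5114, -0.1365, 0.0029]
tool_rot: [1.61, 2.137, -0.434]
contact_force: [0.4, 0.6, 0.1]
opening: 0.0504
grip_force: 0.2
[ 0.5114 -0.1365  0.0029] [0.4 0.6 0.1]
offset [ 49.8  -1.1 -28.6] rot [ 0.008  0.117 -0.002]
scene [212 271  18  27 162] cent [ 0.5433 -0.1602  0.0055] box [ 0.5395 -0.1655  0.0055] fwd/lat from tool 0.0356 0.019
```

```bash
python3 -m handwheel '[{"gripper":-0.18,"offset":[-1.7,0,1],"rotation":[0,0,0]},{"gripper":-0.18,"offset":[-3.4,0,2],"rotation":[0,0,0]},{"gripper":-0.18,"offset":[-5.1,0,3.1],"rotation":[0,0,0]},{"gripper":-0.18,"offset":[-6.9,0,4.1],"rotation":[0,0,0]},{"gripper":-0.18,"offset":[-8.1,0,4.9],"rotation":[0,0,0]},{"gripper":-0.18,"offset":[-9.0,0,5.4],"rotation":[0,0,0]},{"gripper":-0.18,"offset":[-9.9,0,5.9],"rotation":[0,0,0]},{"gripper":-0.18,"offset":[-10.3,0,6.2],"rotation":[0,0,0]}]' && python3 look.py
python3 - <<'E'
from h import *
T=cam('top')['image'][165:250,300:400,::-1]; S=cam('scene')['image'][225:315,170:260,::-1]
cv2.imwrite('pics/c3.png',np.hstack([cv2.resize(T,(400,340),interpolation=2),cv2.resize(S,(340,340),interpolation=2)]))
E
```

```text
t: 8.9
tool_pos: [0.5146, -0.1476, 0.0027]
tool_rot: [1.61, 2.137, -0.434]
contact_force: [-0.9, 0.5, -0.9]
opening: 0.0506
grip_force: 0.1
[ 0.5146 -0.1476  0.0027] [-0.9  0.5 -0.9]
offset [ 59.6  -1.1 -34.6] rot [ 0.008  0.117 -0.001]
scene [195 276  32  26 167] cent [ 0.5514 -0.1888  0.0055] box [ 0.5347 -0.1919  0.0055] fwd/lat from tool 0.0482 0.0071
```

View pics/c3.png

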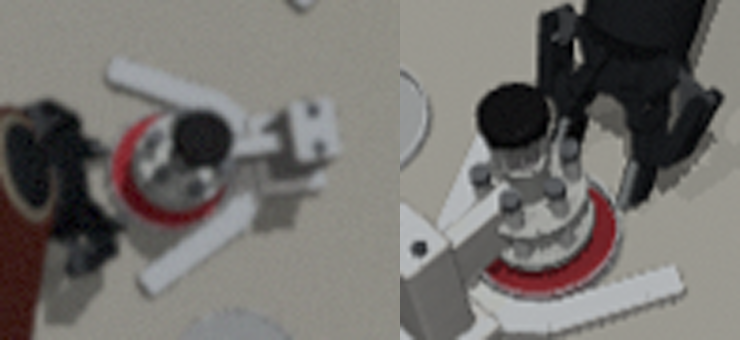

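The dish is almost under the head, with no contact force yet. Continuing slowly.

```bash
python3 -m handwheel '[{"gripper":-0.18,"offset":[-0.8,0,0.5],"rotation":[0,0,0]},{"gripper":-0.18,"offset":[-1.7,0,1],"rotation":[0,0,0]},{"gripper":-0.18,"offset":[-2.5,0,1.5],"rotation":[0,0,0]},{"gripper":-0.18,"offset":[-3.4,0,2],"rotation":[0,0,0]},{"gripper":-0.18,"offset":[-4.2,0,2.5],"rotation":[0,0,0]},{"gripper":-0.18,"offset":[-5,0,3],"rotation":[0,0,0]},{"gripper":-0.18,"offset":[-5,0,3],"rotation":[0,0,0]},{"gripper":-0.18,"offset":[-5,0,3],"rotation":[0,0,0]}]' && python3 look.py
```

```text
t: 10.1
tool_pos: [0.5159, -0.151, 0.0021]
tool_rot: [1.612, 2.139, -0.43]
contact_force: [-4.3, 14.7, 5.9]
opening: 0.0504
grip_force: 7.9
[ 0.5159 -0.151   0.0021] [-4.3 14.7  5.9]
offset [ 62.6  -1.3 -36.8] rot [ 0.008  0.114 -0.002]
scene [194 277  32  26 172] cent [ 0.5523 -0.1943  0.0055] box [ 0.5356 -0.1954  0.0055] fwd/lat from tool 0.0481 0.0067
```

Contact force is 15 N, straight back along the push axis, so the dish has seated. Backing out the way I came.

```bash
python3 -m handwheel '[{"gripper":-0.18,"offset":[3.4,0,-2],"rotation":[0,0,0]},{"gripper":-0.18,"offset":[6.8,0,-4],"rotation":[0,0,0]},{"gripper":-0.18,"offset":[14,0,-8.4],"rotation":[0,0,0]},{"gripper":-0.18,"offset":[25,0,-15],"rotation":[0,0,0]},{"gripper":-0.18,"offset":[42,0,-25],"rotation":[0,0,0]},{"gripper":-0.18,"offset":[60,0,-36],"rotation":[0,0,0]},{"gripper":-0.18,"offset":[60,0,-70],"rotation":[0,0,0]},{"gripper":-0.18,"offset":[60,0,-120],"rotation":[0,0,0]}]'
python3 - <<'E'
from h import *
o=ctrl.get_obs();print(o['contact_force'].round(1))
pl=np.array([.529,-.196,.20]); go(pl,target(math.radians(-74),0),o)
t=cam('top');s=cam('scene')
T=t['image'][165:250,300:400,::-1]; S=s['image'][225:315,170:260,::-1]
cv2.imwrite('pics/c4.png',np.hstack([cv2.resize(T,(400,340),interpolation=2),cv2.resize(S,(340,340),interpolation=2)]))
# agar edge pixels: fit circle r=46.5 mm
from scipy.optimize import least_squares
for n,d in(('top',t),('scene',s)):
    hsv=cv2.cvtColor(d['image'],cv2.COLOR_RGB2HSV)
    m=((hsv[...,0]<8)|(hsv[...,0]>170))&(hsv[...,1]>130)&(hsv[...,2]>60)
    v,u=np.nonzero(m); P=np.array([plane(d,a,b,.0055)[:2] for a,b in zip(u,v)])
    k=np.hypot(*(P-[.53,-.197]).T)<.07; P=P[k]; print(n,len(P))
    # hull points facing outward
    H=cv2.convexHull(P.astype(np.float32))[:,0]
    f=least_squares(lambda c:np.hypot(*(H-c).T)-.0462,[.53,-.197],loss='soft_l1',f_scale=.001); print(f.x.round(4),(np.hypot(*(H-f.x).T)*1000).round(1))
    b=(d['image'].max(2)<45)
    kk,l,st,c=cv2.connectedComponentsWithStats(b.astype(np.uint8))
    q=proj(d,[.529,-.196,.148]); i=min(range(1,kk),key=lambda i:np.hypot(*(c[i]-q))); print('cap',c[i],plane(d,*c[i],.146).round(4),st[i])
E
```

```text
t: 11.2
tool_pos: [0.4824, -0.044, 0.0744]
tool_rot: [1.61, 2.14, -0.437]
contact_force: [0.9, -0.4, -0.7]
opening: 0.0504
grip_force: 0.0
[ 0.9 -0.4 -0.7]
offset [-200.8    3.   -27. ] rot [0.004 0.535 0.001]
top 115
[ 0.5307 -0.1978] [41.6 43.1 44.9 45.7 45.9 46.  47.1 46.9 46.  45.9 46.9 46.1 45.6 44.8
 44.4 42.6]
cap [349.81118881 199.70629371] [ 0.5253 -0.1945  0.146 ] [344 194  13  13 143]
scene 241
[ 0.5226 -0.1941] [46.3 45.5 46.3 47.2 47.  47.  45.4 44.8 43.8 43.1 41.  35.9 42.8 44.5
 46.3 45.7 46.2 46.6 46.3 45.7]
cap [199.65909091 255.62878788] [ 0.5317 -0.1975  0.146 ] [191 247  19  18 264]
```

View pics/c4.png

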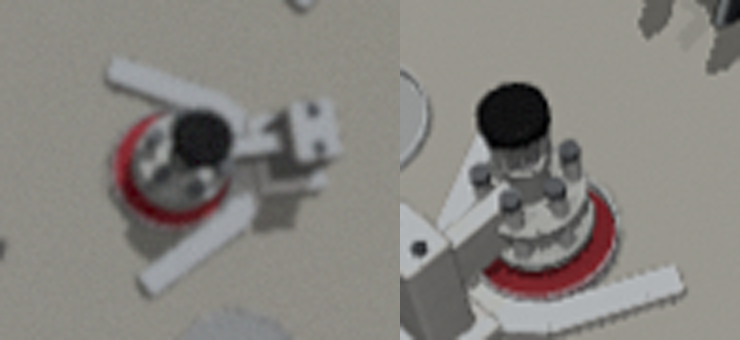

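The dish sits concentric under the head; fits of the agar edge give about (0.528,-0.197) and the cap about (0.5285,-0.196). Next: shut the gripper, rise, and go over the plunger.

```bash
python3 -m handwheel '[{"gripper":1,"offset":[-30,0,-50],"rotation":[0,0.1,0]},{"gripper":1,"offset":[-60,0,-100],"rotation":[0,0.25,0]},{"gripper":1,"offset":[-65,1,-108],"rotation":[0,0.4,0]},{"gripper":1,"offset":[-100,2,-87],"rotation":[0.004,0.535,0]},{"gripper":1,"offset":[-135,3,-66],"rotation":[0.004,0.535,0]},{"gripper":1,"offset":[-170,3,-45],"rotation":[0.004,0.535,0]},{"gripper":1,"offset":[-201,3,-27],"rotation":[0.004,0.535,0]},{"gripper":1,"offset":[-201,3,-27],"rotation":[0.004,0.535,0]}]' 40
python3 - <<'E'
from h import *
o=ctrl.get_obs();print(o['tool_pos'].round(4),rot(o['tool_rot'])[:,2].round(3))
go([.5285,-.196,.158],target(math.radians(-74),0),o)
E
```

```text
t: 12.3
tool_pos: [0.5303, -0.1986, 0.2]
tool_rot: [1.892, 2.507, 0.002]
contact_force: [-0.5, -0.7, -0.1]
opening: 0.0001
grip_force: 0.0
[ 0.5303 -0.1986  0.2   ] [ 0.002  0.    -1.   ]
offset [ 3.  -1.1 42. ] rot [ 0.002  0.    -0.002]
```

```bash
python3 -m handwheel '[{"gripper":1,"offset":[2,-1,20],"rotation":[0,0,0]},{"gripper":1,"offset":[2,-1,35],"rotation":[0,0,0]},{"gripper":1,"offset":[2,-1,42],"rotation":[0,0,0]},{"gripper":1,"offset":[2,-1,45],"rotation":[0,0,0]},{"gripper":1,"offset":[2,-1,48],"rotation":[0,0,0]},{"gripper":1,"offset":[2,-1,51],"rotation":[0,0,0]},{"gripper":1,"offset":[2,-1,52],"rotation":[0,0,0]},{"gripper":1,"offset":[2,-1,52],"rotation":[0,0,0]}]'
python3 - <<'E'
from h import *
T=cam('top')['image'][165:250,300:400,::-1]; S=cam('scene')['image'][215:305,160:250,::-1]
cv2.imwrite('pics/c5.png',np.hstack([cv2.resize(T,(400,340),interpolation=2),cv2.resize(S,(340,340),interpolation=2)]))
E
```

```text
t: 13.3
tool_pos: [0.5296, -0.1954, 0.1503]
tool_rot: [1.886, 2.507, 0.004]
contact_force: [-2.3, 2.0, 5.2]
opening: -0.0002
grip_force: 2.7
```

View pics/c5.png

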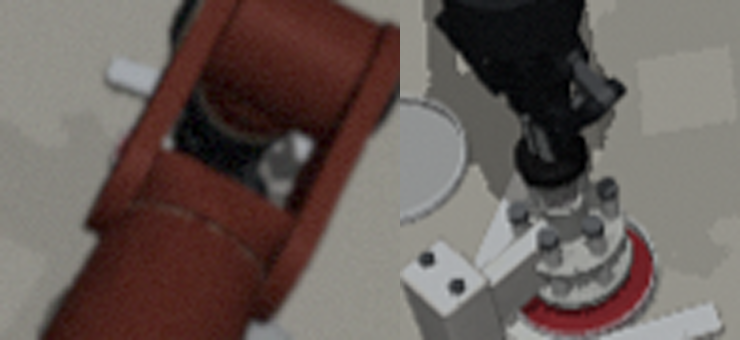

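The fingertips stand on the plunger cap at (550,160), 5 N. Pressing down.

```bash
python3 -m handwheel '[{"gripper":1,"offset":[0,0,2.5],"rotation":[0,0,0]},{"gripper":1,"offset":[0,0,5],"rotation":[0,0,0]},{"gripper":1,"offset":[0,0,7.5],"rotation":[0,0,0]},{"gripper":1,"offset":[0,0,10],"rotation":[0,0,0]},{"gripper":1,"offset":[0,0,12],"rotation":[0,0,0]},{"gripper":1,"offset":[0,0,14],"rotation":[0,0,0]},{"gripper":1,"offset":[0,0,15],"rotation":[0,0,0]},{"gripper":1,"offset":[0,0,15],"rotation":[0,0,0]}]'
```

```text
t: 14.4
tool_pos: [0.5297, -0.1955, 0.1366]
tool_rot: [1.886, 2.507, 0.004]
contact_force: [-5.8, 3.0, 10.8]
opening: 0.0001
grip_force: 5.5
```

```bash
python3 -m handwheel '[{"gripper":1,"offset":[0,0,1],"rotation":[0,0,0]},{"gripper":1,"offset":[0,0,2],"rotation":[0,0,0]},{"gripper":1,"offset":[0,0,3],"rotation":[0,0,0]},{"gripper":1,"offset":[0,0,4],"rotation":[0,0,0]},{"gripper":1,"offset":[0,0,5],"rotation":[0,0,0]},{"gripper":1,"offset":[0,0,5],"rotation":[0,0,0]},{"gripper":1,"offset":[0,0,5],"rotation":[0,0,0]},{"gripper":1,"offset":[0,0,5],"rotation":[0,0,0]}]'
```

```text
t: 15.4
tool_pos: [0.5299, -0.1955, 0.1339]
tool_rot: [1.886, 2.508, 0.003]
contact_force: [-10.5, 5.6, 21.8]
opening: -0.0
grip_force: 10.6
```

At the stop: z = 0.134 and 22 N, above the 13 N spring force. Hold about a second with slightly more press, then release.

```bash
python3 -m handwheel '[{"gripper":1,"offset":[0,0,0.8],"rotation":[0,0,0]},{"gripper":1,"offset":[0,0,0.8],"rotation":[0,0,0]},{"gripper":1,"offset":[0,0,0.8],"rotation":[0,0,0]},{"gripper":1,"offset":[0,0,0.8],"rotation":[0,0,0]},{"gripper":1,"offset":[0,0,0.8],"rotation":[0,0,0]},{"gripper":1,"offset":[0,0,0.8],"rotation":[0,0,0]},{"gripper":1,"offset":[0,0,0.8],"rotation":[0,0,0]},{"gripper":1,"offset":[0,0,0.8],"rotation":[0,0,0]}]'
python3 -m handwheel '[{"gripper":1,"offset":[0,0,-2],"rotation":[0,0,0]},{"gripper":1,"offset":[0,0,-5],"rotation":[0,0,0]},{"gripper":1,"offset":[0,0,-9],"rotation":[0,0,0]},{"gripper":1,"offset":[0,0,-13],"rotation":[0,0,0]},{"gripper":1,"offset":[0,0,-18],"rotation":[0,0,0]},{"gripper":1,"offset":[0,0,-24],"rotation":[0,0,0]},{"gripper":1,"offset":[0,0,-45],"rotation":[0,0,0]},{"gripper":1,"offset":[0,0,-80],"rotation":[0,0,0]}]'
python3 -m handwheel '[{"gripper":1,"offset":[20,0,-20],"rotation":[0,0,0]},{"gripper":1,"offset":[60,0,-20],"rotation":[0,0,0]},{"gripper":1,"offset":[110,0,-20],"rotation":[0,0,0]},{"gripper":1,"offset":[160,0,-20],"rotation":[0,0,0]},{"gripper":1,"offset":[200,0,-20],"rotation":[0,0,0]},{"gripper":1,"offset":[220,0,-20],"rotation":[0,0,0]},{"gripper":1,"offset":[220,0,-20],"rotation":[0,0,0]},{"gripper":1,"offset":[220,0,-20],"rotation":[0,0,0]}]'
python3 - <<'E'
from h import *
T=cam('top')['image'][165:250,300:400,::-1]; S=cam('scene')['image'][225:315,170:260,::-1]
cv2.imwrite('pics/c6.png',np.hstack([cv2.resize(T,(400,340),interpolation=2),cv2.resize(S,(340,340),interpolation=2)]))
E
```

```text
t: 16.4
tool_pos: [0.5299, -0.1955, 0.1339]
tool_rot: [1.886, 2.508, 0.003]
contact_force: [-12.6, 6.9, 24.4]
opening: 0.0002
grip_force: 12.2
t: 17.4
tool_pos: [0.5281, -0.195, 0.2079]
tool_rot: [1.889, 2.51, 0.002]
contact_force: [0.0, -0.6, 0.7]
opening: -0.0001
grip_force: 0.0
t: 18.4
tool_pos: [0.4683, 0.0155, 0.2286]
tool_rot: [1.887, 2.507, 0.004]
contact_force: [0.1, 0.8, -0.1]
opening: -0.0001
grip_force: 0.0
```

View pics/c6.png

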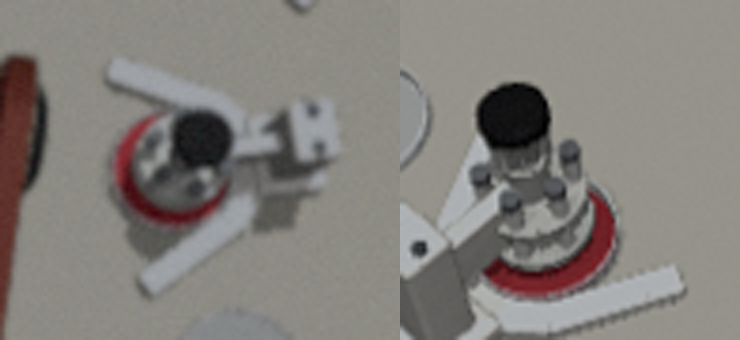

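The plunger is fully up again, with its cap at (513,115) as before. The dish has not moved and the arm is clear.

```bash
python3 -c "
from station import ctrl
print(ctrl.finish_job())"
```

```text
the job is handed in; nothing more can be done
None
```

The dish is home under the leftmost dispenser; I pressed the plunger to its stop, held it there for over a second and let it spring fully up, and handed the job in after about 18 s with the other objects untouched.

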